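Stow the garlic press in the tray under the dish rack

TASK

Take the garlic press from the chopping board and lay it flat in the little drip tray that stands pulled out in front of the dish rack. Then slide the tray between its runners under the rack, with the press lying in it, until it is fully home against the back stop. Leave everything else on the counter where it is.

Things in the scene. Friction and masses are not known exactly. Their poses are not given: they have to be found in the camera images.
- press: steel garlic press lying on the chopping board: 132 mm long along its x axis, two parallel handles (each 8 mm wide, 14 mm high, 28 mm over both) from x = -66 to 34 mm, round head 32 mm across and 24 mm high at x = 42 mm. Origin: on its underside, middle of its length. About 0.2 kg.
- press_grip (a point): point between the two handles of the press, 8 mm above its underside, over its origin: grip across the handles (28 mm wide, along the press's y axis)
- tray: loose jade-green drip tray, open on top, 160 mm long (x) by 130 mm wide (y), walls 24 mm high and 4 mm thick, floor 4 mm thick; standing on the counter. Origin: centre of its underside; +x is its rear end, which goes into the rack first. About 0.28 kg.
- tray_tab (a point): grip point on the tray's orange upright pull tab, 107 mm in front of the tray's origin (-x), 34 mm above the counter. The tab is a plate 10 mm thick (tray y), sticking out 41 mm from the tray's front wall (x = -121 to -80 mm), its top 46 mm above the counter.
- rack: fixed steel-wire dish rack, 310 mm wide, on four legs, a wire deck with plates and cups at 125 mm height that overhangs the front. Origin: on the counter, where the tray's origin is when the tray is home; +x points away from the robot into the rack, and the tray travels along it.
- rack_mouth (a point): middle of the flared mouth of the runners on the counter, 55 mm in front of the rack's origin; the flares are 178 mm apart at their tips. The two grey runners are 20 mm high, with 140 mm clear between them (straight from x = -25 to 88 mm of the rack frame, centred on its y = 0).
- rack_home (a point): the rack's origin point on the counter; the back stop's face is 80 mm beyond it. A cross bar 30 mm in front of it, its underside 64 mm above the counter, bridges the tray's path.
- rack_edge (a point): front edge of the overhanging deck, 109 mm in front of the rack's origin and 125 mm above the counter (bar 10 mm thick; a thin rail at 160 mm above it). When the tray is home its tab stands below this edge, so the gripper must lean back towards the front there.
- board: fixed wooden chopping board, 260 (x) by 180 (y) by 30 mm high; origin centre of its underside
- bowl: ceramic rice bowl, blue, 130 mm across, 60 mm high; origin at its underside
- mug: white mug, 76 mm across, 85 mm high; origin at its underside
- sauce: amber sauce bottle, 60 mm across, 200 mm high; origin at its underside
- jar: glass jar, 66 mm across, 100 mm high; origin at its underside
- whisk: flat whisk with red silicone wires lying on the counter, 245 mm long along its x axis, 68 mm wide, 14 mm high; origin at its underside
- garlic: garlic bulb on the chopping board, 42 mm across, 45 mm high; origin at its underside
Things that resemble listed ones, but are neither listed nor needed, are in the scene too. There is more than one size of the press; the job needs the middle-sized.

How it is judged:
On the way:
1. the press lies flat in the tray, let go, while the tray is still pulled out (x of press in the frame of tray between -0.07 and 0.07 m and y of press in the frame of tray between -0.055 and 0.055 m and z of press in the frame of tray below 0.016 m and angle between press's own z axis and vertical below 0.2 rad and contact force between the fingers and press below 0.1 N and x of tray in the frame of rack below -0.08 m), for 0.2 s.
At the end, for the whole second after the job is handed in: The tray is home: flat on the counter between the runners, its origin within 8 mm of the rack's origin lengthwise and 9 mm sideways, square to it within 0.12 rad; the press lies flat (within 0.2 rad) on the tray floor inside its walls; both at rest (x of press in the frame of tray between -0.07 and 0.07 m and y of press in the frame of tray between -0.055 and 0.055 m and z of press in the frame of tray below 0.016 m and angle between press's own z axis and vertical below 0.2 rad and x of tray in the frame of rack between -0.008 and 0.008 m and y of tray in the frame of rack between -0.009 and 0.009 m and angle between the x axis of tray and the x axis of rack, either way round below 0.12 rad and angle between tray's own z axis and vertical below 0.05 rad and height (world z) of tray below 0.006 m and linear speed of each of tray, press below 0.02 m/s); the robot touches nothing.
It fails at once if a bystander was shifted by more than 30 mm or tipped (distance of any of bowl, mug, sauce, jar, whisk, garlic from where it was at the start of the episode above 0.03 m or angle between any of bowl, mug, sauce, jar, whisk, garlic's own z axis and vertical above 0.5 rad).
It also fails if it takes over 59 s, if anything falls off the work surface, if the arm or the gripper's body presses on something with over 40 N, if the wrist force passes 120 N, or if a joint passes its speed limit or range.

ROBOT

A 7-joint arm with a two-finger parallel gripper is mounted at the origin on the work surface. World frame = base frame: x ahead of the robot, y to its left, z up, the work surface at z = 0. Lengths are in m, angles in rad, forces in N, time in s.
With the tool pointing down it reaches from about 0.4 to 0.85 m from the base axis. Payload 10.4 kg.
Tool frame: the origin (TCP) lies at the very end of the fingers, on their centre line; the grasp point (between the pads) lies 19 mm behind it; z points along the fingers, y is the line along which they close (so a half turn about z gives the same grasp; the last joint's range is limited). The gripper opens to 87 mm and grips with 3 to 60 N. Pads are 19 mm wide; open, the fingers measure 117 mm over their backs; the gripper's body (75 mm by 190 mm) begins 51 mm behind the grasp point.
Start: joints at [-1.258, 0.332, -0.065, 1.46, 0.022, 1.35, -0.088], TCP at [0.206, 0.59, 0.223] pointing down, gripper open.
Joint ranges: [-2.6, 2.6], [-0.5, 2.12], [-1.47, 1.34], [0.16, 2.42], [-1.27, 4.41], [0.06, 2.06], [-2.6, 2.6]. Speed limits (rad/s): [2.22, 2.22, 2.79, 2.79, 3.14, 3.14, 3.14].

INTERFACE

Orientations are given as a unit quaternion [x, y, z, w].
In Python, from bench import * gives the robot as it stands.
- The arm moves only by the tool carry_out, never from a script. Its argument "deltas" is a list of rows, each an object with "hand": the finger opening in mm, from 0 to 87; "dp": the shift along the tool's x, y, z each as a share of 250 mm, from -1 to 1, a list of three; "spin": the turn about the tool's z as a share of pi rad, from -1 to 1. In form: [{"hand": hand, "dp": [dx, dy, dz], "spin": spin}, ...]. A call has 1 to 20 rows; each row is the pose to reach, as a shift and turn from the pose commanded when the call began, along the tool's axes at that moment, turning the shorter way round; what a row does not reach only later rows make up. A row lasts 1/10 s, in which the tool goes at most 50 mm and 8.59 degrees, less where a joint would pass 70% of its speed; a pose out of reach is approached as far as the arm can. A call with a number of a shift or a turn outside -1 to 1 is refused whole. A call with a gripper value outside its range is refused whole. The fingers move at their own pace and stop on an object; "force" is the grip in N (left out, the last holds). Time passes only in rows, so rows that repeat a pose let the fingers close. It gives the time, the measured TCP pose, the force, the opening and the grip force at its end, in the units of the state.
- read_state(): the state, without advancing time (a new reading comes with each control period).
- camera(name): name is "scene" or "top" or "wrist"; returns the picture (384x512x3 uint8, red, green, blue); there is no depth.
- get_calibration(name): a dict with "fx", "fy", "cx", "cy" (pixels), "R" (3x3) and "t" (3): a world point X has camera coordinates R X + t; the wrist camera has in their place "mount" (4x4, takes a point from camera to tool coordinates, whose origin is the TCP and whose axes are the flange's). Camera axes: x right, y down, z forward; pixel columns grow to the right and rows downward; lengths in m; the calibration is good to about 2 mm. A picture is of the moment at which its call begins: read the wrist's pose just before it. get_calibration takes no time and is no camera call.
- close_job(): hands the job in; it is judged then, once.
The state is a dict: "time": time; "joint_positions": joint angles; "joint_vel": joint speeds; "joint_torque": joint torques, N m; "ee_pos": TCP position; "eef_rot": TCP orientation; "ft_force": force on the tool from outside, world axes, zero at the start; "torque": the same for the moment, N m; "width": finger opening in m; "grip_force": force on a finger pad.
Only numpy, scipy, OpenCV 4.12 (cv2) and the standard library are available. Lean on these libraries where they do the work, as an engineer would, in place of code of your own. Each camera call takes 0.05 s, during which the arm holds its last target. There are 200 camera calls.

## Working session

There is one attempt and no reset: what is moved stays moved. The work goes in short steps, Python scripts to look and compute and a tool call to move; the robot and the scene stay as the last step left them, time stands still between calls to the robot, and variables do not carry over. Pictures are saved under pics/ and viewed, at most 14 in all, crops included, and the job is handed in when it is done.

Besides the shell and the picture viewer there is one more tool, called after "Call:" in YAML: its name, and indented under it one key for each argument. carry_out: Moves the arm, as the interface text tells. Its arguments: {"type":"object","properties":{"deltas":{"type":"array","items":{"type":"object","properties":{"hand":{"type":"number"},"dp":{"type":"array","items":{"type":"number","minimum":-1,"maximum":1}},"spin":{"type":"number","minimum":-1,"maximum":1}}}},"force":{"type":"number"}},"required":["deltas"]}

```bash
mkdir -p pics
python3 - <<'E'
from bench import *
import cv2, numpy as np
for n in("top","scene"):
    im=camera(n); cv2.imwrite(f"pics/{n}0.png",im[:,:,::-1]); np.save(f"pics/{n}0.npy",im)
    c=get_calibration(n); R=np.array(c["R"]);print(n,c["fx"],c["cx"],c["cy"],(-R.T@np.array(c["t"])).round(3),R.round(3).tolist())
s=read_state();print(s["ee_pos"],s["eef_rot"],s["time"],s["ft_force"]);print(get_calibration("wrist"))
E
```

```text
top 430.52966432660736 246.9203104679094 189.8048668231311 [ 0.349 -0.031  1.519] [[0.008, -1.0, -0.011], [-0.986, -0.006, -0.165], [0.165, 0.012, -0.986]]
scene 487.8372344843185 251.5791341076792 187.41494102847687 [1.535 0.722 1.114] [[-0.632, 0.775, 0.008], [0.498, 0.413, -0.763], [-0.594, -0.478, -0.647]]
[0.205837   0.58975519 0.22185398] [ 1.67103053e-01  9.85939227e-01 -6.36894535e-04 -6.86374136e-05] 0.1 [0.50913283 0.26190618 0.47361829]
{'fx': 312.97660928718045, 'fy': 312.97660928718045, 'cx': 260.5105263744319, 'cy': 191.48236164434337, 'mount': array([[-1.43554807e-03, -9.69393618e-01, -2.45507539e-01,
         6.50743748e-02],
       [ 9.99998514e-01, -1.62584284e-03,  5.72429384e-04,
        -5.13318110e-04],
       [-9.54066066e-04, -2.45506353e-01,  9.69394512e-01,
        -1.62867009e-01],
       [ 0.00000000e+00,  0.00000000e+00,  0.00000000e+00,
         1.00000000e+00]])}
```

View pics/top0.png

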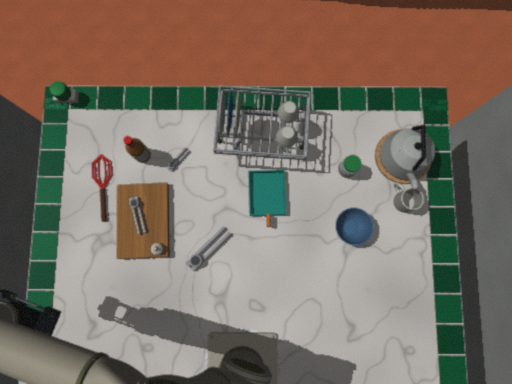

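View pics/scene0.png

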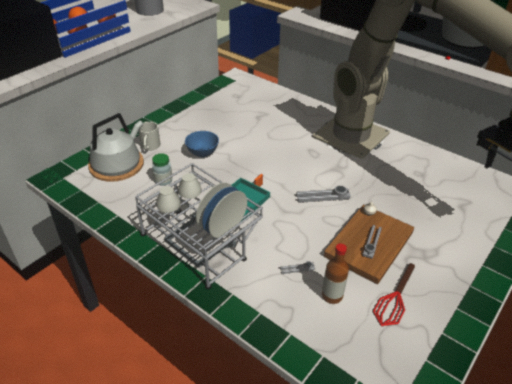

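Top view: the press on the board runs from its head at (134,203) to its handle ends at (143,232). The tray is at (267,193), its tab at (268,220), and the rack front edge at about v=157. The larger lookalike is at (210,248) and the smaller one at (180,158). The scene view shows the same layout from behind the rack.

```bash
cat > h.py <<'E'
from bench import *
import cv2, numpy as np
from scipy.spatial.transform import Rotation as Ro
def cam(n,pose=None):
    c=get_calibration(n); K=(c["fx"],c["fy"],c["cx"],c["cy"])
    if n!="wrist":
        R=np.array(c["R"]).T; return K,R,-R@np.array(c["t"])
    p,q=pose; M=np.array(c["mount"]); Rt=Ro.from_quat(q).as_matrix()
    return K,Rt@M[:3,:3],Rt@M[:3,3]+p
def ray(C,uv,z):
    K,R,o=C; uv=np.atleast_2d(np.float64(uv))
    d=np.c_[(uv[:,0]-K[2])/K[0],(uv[:,1]-K[3])/K[1],np.ones(len(uv))]@R.T
    return (o+d*((z-o[2])/d[:,2])[:,None])
def proj(C,X):
    K,R,o=C; p=(np.atleast_2d(X)-o)@R; return np.c_[K[0]*p[:,0]/p[:,2]+K[2],K[1]*p[:,1]/p[:,2]+K[3]]
def shot(name):
    s=read_state(); im=camera("wrist"); C=cam("wrist",(s["ee_pos"],s["eef_rot"]))
    cv2.imwrite(f"pics/{name}.png",im[:,:,::-1]); np.savez(f"pics/{name}.npz",im=im,p=s["ee_pos"],q=s["eef_rot"]); return im,C
def load(name):
    d=np.load(f"pics/{name}.npz"); return d["im"],cam("wrist",(d["p"],d["q"]))
def mask(im,lo,hi): return cv2.inRange(cv2.cvtColor(im,cv2.COLOR_RGB2HSV),lo,hi)
def delta(target):  # TCP world target -> dp shares, current pose
    s=read_state(); return (Ro.from_quat(s["eef_rot"]).inv().apply(np.array(target)-s["ee_pos"])/.25).round(4)
E
python3 - <<'E'
from h import *
im=np.load("pics/top0.npy");C=cam("top")
for n,z,px in(("press",.045,[(134,203),(143,232)]),("board",.03,[(118,185),(168,183),(170,257),(119,258)]),("tab",.046,[(268,213),(269,226)]),("edge",.13,[(216,156),(307,160)]),("bottle",.1,[(137,150)]),("garlic",.07,[(157,249)])): print(n,ray(C,px,z).round(3).tolist())
m=mask(im,(80,100,60),(95,255,200)); m[:165]=0;m[222:]=0;m[:,:240]=0;m[:,295:]=0
r=cv2.minAreaRect(cv2.findNonZero(m));print(r,ray(C,cv2.boxPoints(r),.024).round(3).tolist(),ray(C,[r[0]],.024))
s=read_state();print(delta([.35,.3,.25]),s["eef_rot"],s["joint_positions"])
print(Ro.from_quat(s["eef_rot"]).as_matrix().round(3))
E
```

```text
press [[0.547, 0.377, 0.045], [0.447, 0.341, 0.045]]
board [[0.613, 0.441, 0.03], [0.621, 0.265, 0.03], [0.363, 0.248, 0.03], [0.359, 0.423, 0.03]]
tab [[0.515, -0.087, 0.046], [0.47, -0.09, 0.046]]
edge [[0.694, 0.089, 0.13], [0.682, -0.212, 0.13]]
bottle [[0.722, 0.361, 0.1]]
garlic [[0.389, 0.285, 0.07]]
((266.979248046875, 192.48081970214844), (44.44446563720703, 36.13111114501953), 87.70938873291016) [[0.667, -0.017, 0.024], [0.673, -0.145, 0.024], [0.514, -0.15, 0.024], [0.509, -0.024, 0.024]] [[ 0.58993449 -0.08387537  0.024     ]]
[-0.9264 -0.9044 -0.1114] [ 1.67103053e-01  9.85939227e-01 -6.36894535e-04 -6.86374136e-05] [-1.25762011  0.33278122 -0.06468841  1.46085033  0.02161412  1.34993806
 -0.08851641]
[[-0.944  0.33  -0.   ]
 [ 0.33   0.944 -0.001]
 [-0.    -0.001 -1.   ]]
```

Call:
carry_out:
  deltas:
    - {"hand": 87, "dp": [-0.2, -0.1, 0], "spin": -0.045}
    - {"hand": 87, "dp": [-0.4, -0.2, 0], "spin": -0.09}
    - {"hand": 87, "dp": [-0.6, -0.3, 0], "spin": -0.135}
    - {"hand": 87, "dp": [-0.8, -0.4, 0], "spin": -0.18}
    - {"hand": 87, "dp": [-0.98, -0.5, 0.06], "spin": -0.217}
    - {"hand": 87, "dp": [-0.98, -0.6, 0.08], "spin": -0.217}
    - {"hand": 87, "dp": [-0.98, -0.6, 0.08], "spin": -0.217}
    - {"hand": 87, "dp": [-0.98, -0.6, 0.08], "spin": -0.217}

```text
time: 0.9
ee_pos: [0.388, 0.3669, 0.2023]
eef_rot: [-0.171, 0.985, -0.0, -0.0]
ft_force: [-0.3, 0.8, -0.1]
width: 0.087
grip_force: 0.0
```

Run:
```python
from h import *
im,C=shot("w1"); s=read_state(); print(s["time"],s["ee_pos"],Ro.from_quat(s["eef_rot"]).as_matrix().round(3).tolist(),s["ft_force"])
print(proj(C,[[.547,.377,.045],[.447,.341,.045]]))
```

```text
0.95 [0.38738817 0.36832247 0.20262172] [[-0.941, -0.339, -0.0], [-0.339, 0.941, 0.001], [0.0, 0.001, -1.0]] [-0.62811014  0.53677441 -0.59443766]
[[224.02260108 306.26413409]
 [220.86818737 219.72485678]]
```

View pics/w1.png

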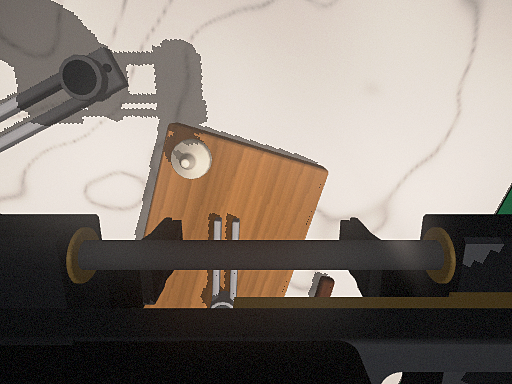

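Wrist view: the camera looks back towards the base. The handles run from (226,217) down to the head at about (222,303), where the gripper hides it. I'll move further along tool -x to bring the press into view.

Call:
carry_out:
  deltas:
    - {"hand": 87, "dp": [-0.2, 0, 0], "spin": 0}
    - {"hand": 87, "dp": [-0.4, 0, 0], "spin": 0}
    - {"hand": 87, "dp": [-0.6, 0, 0], "spin": 0}
    - {"hand": 87, "dp": [-0.72, 0, 0], "spin": 0}
    - {"hand": 87, "dp": [-0.72, 0, 0], "spin": 0}
    - {"hand": 87, "dp": [-0.72, 0, 0], "spin": 0}

```text
time: 1.55
ee_pos: [0.5562, 0.4306, 0.2015]
eef_rot: [-0.173, 0.985, 0.0, -0.001]
ft_force: [-0.3, 0.4, -0.4]
width: 0.0871
grip_force: 0.0
```

Run:
```python
from h import *
im,C=shot("w2"); s=read_state(); print(s["time"],s["ee_pos"])
```

```text
1.6 [0.55576431 0.43038075 0.20217527]
```

View pics/w2.png

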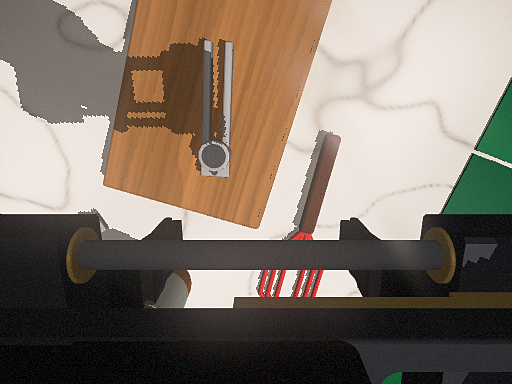

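Press in view: handle ends at (207,40) and (229,40), round head at (214,156), and the end of the head at v≈176.

Run:
```python
from h import *
im,C=load("w2")
e=ray(C,[(204,41),(233,41)],.044);h=ray(C,[(214,156)],.054)[0]
em=e.mean(0);ax=(h-em)[:2];L=np.hypot(*ax);ax/=L
print(e.round(4).tolist(),np.hypot(*(e[0]-e[1])[:2]),h,L,"(108 exp)",np.degrees(np.arctan2(ax[1],ax[0])))
o1=em[:2]+ax*66;print("origin",em[:2]+ax*.066,h[:2]-ax*.042)
# handle edges at 2 rows
g=cv2.cvtColor(im,cv2.COLOR_RGB2HSV)[:,:,1]
for v in(55,75,95,115,130): print(v,np.flatnonzero(g[v,190:250]<60)[[0,-1]]+190)
s=read_state();print(Ro.from_quat(s["eef_rot"]).as_matrix().round(3).tolist())
```

```text
[[0.4517, 0.3349, 0.044], [0.4424, 0.3606, 0.044]] 0.0273100448324426 [0.55016302 0.37787829 0.054     ] 0.10745234409076473 (108 exp) 16.272589457895045
origin [0.51037128 0.36626303] [0.50984557 0.36610958]
55 [204 233]
75 [203 232]
95 [203 231]
115 [202 230]
130 [202 229]
[[-0.94, -0.341, -0.001], [-0.341, 0.94, 0.0], [0.001, 0.001, -1.0]]
```

Call:
carry_out:
  deltas:
    - {"hand": 70, "dp": [0.15, -0.1, 0.1], "spin": 0.02}
    - {"hand": 65, "dp": [0.26, -0.18, 0.2], "spin": 0.02}
    - {"hand": 65, "dp": [0.26, -0.18, 0.35], "spin": 0.02}
    - {"hand": 65, "dp": [0.26, -0.18, 0.45], "spin": 0.02}
    - {"hand": 65, "dp": [0.26, -0.18, 0.5], "spin": 0.02}
    - {"hand": 65, "dp": [0.26, -0.18, 0.5], "spin": 0.02}
    - {"hand": 65, "dp": [0.26, -0.18, 0.5], "spin": 0.02}

```text
time: 2.3
ee_pos: [0.5115, 0.3654, 0.079]
eef_rot: [-0.141, 0.99, 0.001, 0.001]
ft_force: [0.5, 0.1, -1.0]
width: 0.065
grip_force: 0.0
```

Run:
```python
from h import *
s=read_state();print(s["time"],s["ee_pos"],delta([.510,.366,.033]),s["ft_force"]); x=Ro.from_quat(s["eef_rot"]).as_matrix(); print(x.round(3).tolist())
```

```text
2.3 [0.51146243 0.36537258 0.07902694] [0.0052 0.0039 0.1841] [ 0.54481556  0.13894145 -1.01811   ]
[[-0.96, -0.28, 0.001], [-0.28, 0.96, 0.001], [-0.002, 0.001, -1.0]]
```

Call:
carry_out:
  deltas:
    - {"hand": 65, "dp": [0.005, 0.004, 0.1], "spin": 0}
    - {"hand": 65, "dp": [0.005, 0.004, 0.16], "spin": 0}
    - {"hand": 65, "dp": [0.005, 0.004, 0.184], "spin": 0}
    - {"hand": 65, "dp": [0.005, 0.004, 0.184], "spin": 0}
    - {"hand": 20, "dp": [0.005, 0.004, 0.184], "spin": 0}
    - {"hand": 20, "dp": [0.005, 0.004, 0.184], "spin": 0}
    - {"hand": 20, "dp": [0.005, 0.004, 0.184], "spin": 0}
    - {"hand": 20, "dp": [0.005, 0.004, 0.184], "spin": 0}
    - {"hand": 20, "dp": [0.005, 0.004, 0.184], "spin": 0}
    - {"hand": 20, "dp": [0.005, 0.004, 0.184], "spin": 0}
  force: 30

```text
time: 3.3
ee_pos: [0.5098, 0.3652, 0.0317]
eef_rot: [-0.141, 0.99, 0.0, 0.0]
ft_force: [0.1, 1.1, 0.5]
width: 0.0273
grip_force: 30.0
```

Call:
carry_out:
  deltas:
    - {"hand": 20, "dp": [0, 0, -0.15], "spin": 0}
    - {"hand": 20, "dp": [0, 0, -0.35], "spin": 0}
    - {"hand": 20, "dp": [0.02, -0.1, -0.5], "spin": 0}
    - {"hand": 20, "dp": [0.04, -0.28, -0.5], "spin": 0.02}
    - {"hand": 20, "dp": [0.06, -0.46, -0.5], "spin": 0.04}
    - {"hand": 20, "dp": [0.08, -0.64, -0.5], "spin": 0.06}
    - {"hand": 20, "dp": [0.1, -0.82, -0.5], "spin": 0.079}
    - {"hand": 20, "dp": [0.1, -0.98, -0.5], "spin": 0.079}
    - {"hand": 20, "dp": [0.1, -0.98, -0.5], "spin": 0.079}

```text
time: 4.2
ee_pos: [0.5555, 0.1154, 0.1566]
eef_rot: [-0.013, 1.0, -0.001, 0.0]
ft_force: [-0.1, -0.2, -1.5]
width: 0.0277
grip_force: 30.0
```

Run:
```python
from h import *
s=read_state();print(s["time"],s["ee_pos"],delta([.590,-.084,.12]),s["width"],s["joint_positions"].round(2)); x=Ro.from_quat(s["eef_rot"]).as_matrix(); print(x.round(3).tolist())
```

```text
4.2 [0.5554704  0.11542928 0.15662824] [-0.1173 -0.8006  0.1488] 0.027661773898005584 [-0.5   0.25  0.24  1.72 -0.06  1.18  1.36]
[[-1.0, -0.026, 0.001], [-0.026, 1.0, -0.003], [-0.001, -0.003, -1.0]]
```

Call:
carry_out:
  deltas:
    - {"hand": 20, "dp": [-0.03, -0.2, 0], "spin": 0}
    - {"hand": 20, "dp": [-0.06, -0.4, 0], "spin": 0}
    - {"hand": 20, "dp": [-0.09, -0.6, 0.03], "spin": 0}
    - {"hand": 20, "dp": [-0.117, -0.74, 0.08], "spin": 0}
    - {"hand": 20, "dp": [-0.117, -0.8, 0.15], "spin": 0}
    - {"hand": 20, "dp": [-0.117, -0.8, 0.25], "spin": 0}
    - {"hand": 20, "dp": [-0.117, -0.8, 0.35], "spin": 0}
    - {"hand": 20, "dp": [-0.117, -0.8, 0.35], "spin": 0}
    - {"hand": 20, "dp": [-0.117, -0.8, 0.35], "spin": 0}

```text
time: 5.1
ee_pos: [0.5903, -0.0757, 0.0692]
eef_rot: [-0.018, 1.0, 0.0, -0.0]
ft_force: [-0.7, -1.3, -1.6]
width: 0.0276
grip_force: 30.0
```

Run:
```python
from h import *
s=read_state();print(s["time"],s["ee_pos"],delta([.590,-.084,.0075]),s["width"],s["joint_positions"].round(2)); im,C=shot("w3")
b=camera("top"); cv2.imwrite("pics/t3.png",cv2.resize(b[130:270,200:340,::-1],(560,560)))
w=cv2.resize(im[:,:,::-1],(400,300)); v=np.zeros((560,800,3),np.uint8); v[:300,:400]=w; v[:400,400:]=cv2.resize(b[140:260,210:330,::-1],(400,400)); cv2.imwrite("pics/c3.png",v)
```

```text
5.1 [ 0.59031597 -0.07567472  0.06922746] [ 0.0022 -0.0333  0.2469] 0.027578862098569582 [-0.22  0.41  0.33  1.73 -0.15  1.03  1.77]
```

View pics/c3.png

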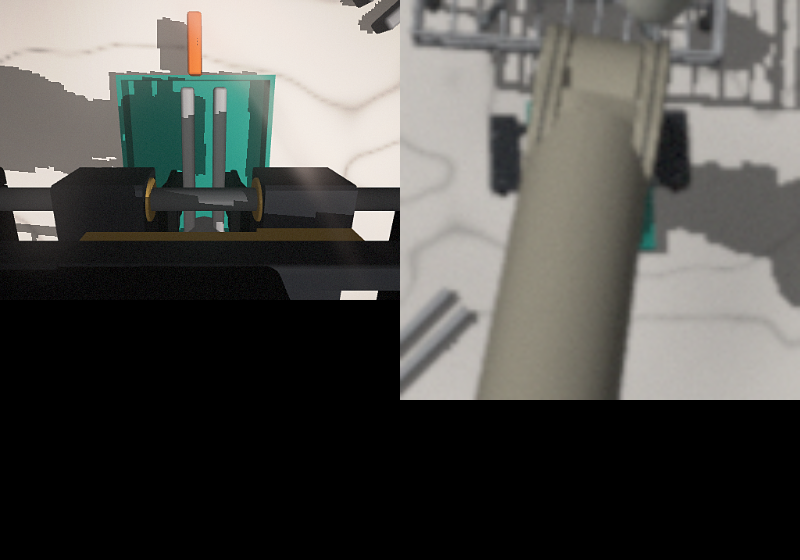

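Wrist view at half scale: the near tray rim is at v≈75 from u=118 to 275, the tab runs up to (195,12), and the press handle ends at v≈88 lie inside the rim. Checking this in metres.

Run:
```python
from h import *
im,C=load("w3"); k=1.28
g=mask(im,(75,80,40),(95,255,255)); g[:,:100]=0;g[:,400:]=0
o=mask(im,(5,150,100),(20,255,255)); o[120:]=0
u=cv2.boundingRect(cv2.findNonZero(o));print(u)
for v in (105,115,140,160,180): 
  i=np.flatnonzero(g[v]); print(v,i[[0,-1]],ray(C,[(i[0],v),(i[-1],v)],.024).round(4).tolist())
print("rim near",[ (c,np.flatnonzero(g[:,c])[0],ray(C,[(c,np.flatnonzero(g[:,c])[0])],.024).round(4).tolist()) for c in(170,220,280,330)])
ys,xs=np.nonzero(o);
for v in (u[1]+5,u[1]+40,u[1]+70): print("tab",v,xs[ys==v].mean(),np.ptp(xs[ys==v]),ray(C,[(xs[ys==v].mean(),v)],.046).round(4))
print("handle ends",ray(C,[(188*k,88*k),(220*k,88*k)],.069-.0017+.014).round(4).tolist())
print("tab front",ray(C,[(xs.mean(),u[1])],.046))
```

```text
(240, 16, 18, 81)
105 [149 351] [[0.523, -0.1504, 0.024], [0.5186, -0.021, 0.024]]
115 [150 350] [[0.5292, -0.1501, 0.024], [0.5248, -0.021, 0.024]]
140 [152 326] [[0.5452, -0.1497, 0.024], [0.5413, -0.0351, 0.024]]
160 [153 347] [[0.5585, -0.1497, 0.024], [0.5541, -0.02, 0.024]]
180 [155 346] [[0.5721, -0.149, 0.024], [0.5677, -0.0193, 0.024]]
rim near [(170, np.int64(96), [[0.517, -0.1368, 0.024]]), (220, np.int64(96), [[0.5159, -0.105, 0.024]]), (280, np.int64(96), [[0.5146, -0.0668, 0.024]]), (330, np.int64(150), [[0.5478, -0.0319, 0.024]])]<stdin>:10: RuntimeWarning: Mean of empty slice.
  ret = ret.dtype.type(ret / rcount)
Traceback (most recent call last):
ValueError: zero-size array to reduction operation maximum which has no identity
```

Call:
carry_out:
  deltas:
    - {"hand": 20, "dp": [-0.011, -0.03, 0.1], "spin": 0}
    - {"hand": 20, "dp": [-0.011, -0.03, 0.18], "spin": 0}
    - {"hand": 20, "dp": [-0.011, -0.03, 0.23], "spin": 0}
    - {"hand": 20, "dp": [-0.011, -0.03, 0.247], "spin": 0}
    - {"hand": 20, "dp": [-0.011, -0.03, 0.247], "spin": 0}

```text
time: 5.7
ee_pos: [0.5937, -0.0832, 0.0077]
eef_rot: [-0.018, 1.0, 0.0, 0.0]
ft_force: [0.5, 0.5, -1.1]
width: 0.0276
grip_force: 30.0
```

Call:
carry_out:
  deltas:
    - {"hand": 20, "dp": [0, 0, 0.006], "spin": 0}
    - {"hand": 50, "dp": [0, 0, 0.006], "spin": 0}
    - {"hand": 60, "dp": [0, 0, 0.006], "spin": 0}
    - {"hand": 60, "dp": [0, 0, 0.006], "spin": 0}
    - {"hand": 60, "dp": [0, 0, -0.1], "spin": 0}
    - {"hand": 60, "dp": [0, 0, -0.3], "spin": 0}
    - {"hand": 60, "dp": [0, 0, -0.4], "spin": 0}
    - {"hand": 60, "dp": [0, 0, -0.4], "spin": 0}
    - {"hand": 60, "dp": [0, 0, -0.4], "spin": 0}

```text
time: 6.6
ee_pos: [0.5937, -0.0833, 0.1077]
eef_rot: [-0.018, 1.0, 0.0, 0.001]
ft_force: [-0.3, -0.6, 0.5]
width: 0.0596
grip_force: 0.0
```

Press released. Driving the tab home needs the gripper to lean, and the moves only allow shifts and spins. I'll test high above the scene how the arm approaches poses that are out of reach.

Call:
carry_out:
  deltas:
    - {"hand": 60, "dp": [0, 0, -0.2], "spin": 0}
    - {"hand": 60, "dp": [0, 0, -0.4], "spin": 0}
    - {"hand": 60, "dp": [0, 0, -0.6], "spin": 0}
    - {"hand": 60, "dp": [0, 0, -0.8], "spin": 0}
    - {"hand": 60, "dp": [0, 0, -1], "spin": 0}
    - {"hand": 60, "dp": [-0.2, 0, -1], "spin": 0}
    - {"hand": 60, "dp": [-0.4, 0, -1], "spin": 0}
    - {"hand": 60, "dp": [-0.4, 0, -1], "spin": 0}

```text
time: 7.4
ee_pos: [0.6977, -0.0774, 0.347]
eef_rot: [-0.019, 1.0, -0.0, -0.006]
ft_force: [-0.4, 0.5, -2.6]
width: 0.0601
grip_force: 0.0
```

Call:
carry_out:
  deltas:
    - {"hand": 60, "dp": [-0.2, 0, -0.2], "spin": 0}
    - {"hand": 60, "dp": [-0.4, 0, -0.4], "spin": 0}
    - {"hand": 60, "dp": [-0.6, 0, -0.6], "spin": 0}
    - {"hand": 60, "dp": [-0.8, 0, -0.6], "spin": 0}
    - {"hand": 60, "dp": [-1, 0, -0.6], "spin": 0}
    - {"hand": 60, "dp": [-1, 0, -0.6], "spin": 0}

```text
time: 8.0
ee_pos: [0.7894, -0.0759, 0.4242]
eef_rot: [-0.014, 1.0, 0.001, 0.016]
ft_force: [-1.2, -0.4, 0.1]
width: 0.0598
grip_force: 0.0
```

Run:
```python
from h import *
s=read_state();print(s["time"],s["ee_pos"],s["joint_positions"].round(2)); x=Ro.from_quat(s["eef_rot"]).as_matrix(); print(x.round(3).tolist())
im=camera("scene"); v=im[150:270,110:290,::-1]; cv2.imwrite("pics/s4.png",cv2.resize(v,(720,480)))
```

```text
8.0 [ 0.78941883 -0.07594833  0.42415573] [-0.03  0.95  0.94  0.17 -0.86  2.05  1.72]
[[-0.999, -0.028, 0.033], [-0.028, 1.0, 0.002], [-0.033, 0.001, -0.999]]
```

View pics/s4.png

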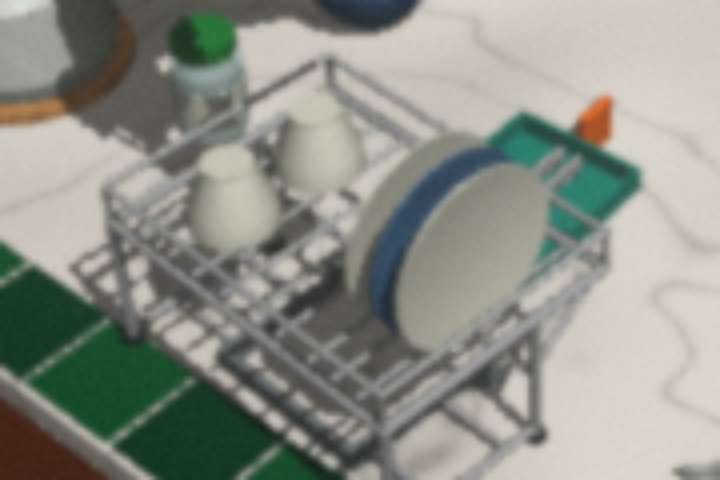

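Press handles lie in the tray at about (560,170) of the crop, and the rack, its plates and the jar are undisturbed. The pose shows a slight tilt of about 2° at the reach limit, so I'll try pushing further out.

Call:
carry_out:
  deltas:
    - {"hand": 60, "dp": [-0.5, 0, 0], "spin": 0}
    - {"hand": 60, "dp": [-1, 0, 0], "spin": 0}
    - {"hand": 60, "dp": [-1, 0, 0], "spin": 0}
    - {"hand": 60, "dp": [-1, 0, 0], "spin": 0}
    - {"hand": 60, "dp": [-1, 0, 0], "spin": 0}
    - {"hand": 60, "dp": [-1, 0, 0], "spin": 0}
    - {"hand": 60, "dp": [-1, 0, 0], "spin": 0}
    - {"hand": 60, "dp": [-1, 0, 0], "spin": 0}

```text
time: 8.85
ee_pos: [0.8027, -0.0558, 0.4041]
eef_rot: [-0.014, 1.0, 0.007, 0.014]
ft_force: [-0.0, -0.3, -0.9]
width: 0.0601
grip_force: 0.0
```

Run:
```python
from h import *
s=read_state();print(s["time"],s["ee_pos"],s["joint_positions"].round(2)); x=Ro.from_quat(s["eef_rot"]).as_matrix(); print(x.round(3).tolist())
```

```text
8.85 [ 0.80272965 -0.05583616  0.40407585] [-0.05  1.01  1.34  0.16 -1.27  2.06  1.71]
[[-0.999, -0.028, 0.028], [-0.028, 0.999, 0.015], [-0.029, 0.015, -0.999]]
```

Call:
carry_out:
  deltas:
    - {"hand": 60, "dp": [0.2, 0, 0], "spin": 0}
    - {"hand": 60, "dp": [0.4, 0, 0], "spin": 0}
    - {"hand": 60, "dp": [0.6, 0, 0.0], "spin": 0}
    - {"hand": 60, "dp": [0.8, 0, 0.0], "spin": 0}
    - {"hand": 60, "dp": [0.8, 0, 0], "spin": 0}
    - {"hand": 60, "dp": [0.8, 0, 0], "spin": 0}

```text
time: 9.45
ee_pos: [0.6003, -0.0615, 0.3963]
eef_rot: [-0.015, 1.0, 0.008, 0.013]
ft_force: [-0.6, -0.2, 3.0]
width: 0.0603
grip_force: 0.0
```

Run:
```python
from h import *
s=read_state();print(s["time"],s["ee_pos"],s["joint_positions"].round(2)); x=Ro.from_quat(s["eef_rot"]).as_matrix(); print(x.round(3).tolist())
```

```text
9.45 [ 0.60031056 -0.0614978   0.39632079] [-0.83  0.47  1.33  1.27 -0.49  1.72  1.99]
[[-0.999, -0.03, 0.025], [-0.029, 0.999, 0.015], [-0.025, 0.015, -1.0]]
```

The tilt from the reach limit carries over into the next call's commanded frame, so it can be built up in steps. Next I'll push upward against the limit, where the wrist joint saturates.

Call:
carry_out:
  deltas:
    - {"hand": 0, "dp": [0, 0, -0.3], "spin": 0}
    - {"hand": 0, "dp": [0, 0, -0.6], "spin": 0}
    - {"hand": 0, "dp": [0, 0, -1], "spin": 0}
    - {"hand": 0, "dp": [0, 0, -1], "spin": 0}
    - {"hand": 0, "dp": [0, 0, -1], "spin": 0}
    - {"hand": 0, "dp": [0, 0, -1], "spin": 0}

```text
time: 10.05
ee_pos: [0.5981, -0.0697, 0.554]
eef_rot: [-0.013, 1.0, 0.011, 0.004]
ft_force: [1.5, -0.3, -1.6]
width: 0.02
grip_force: 0.0
```

Call:
carry_out:
  deltas:
    - {"hand": 0, "dp": [0, 0, -1], "spin": 0}
    - {"hand": 0, "dp": [0, 0, -1], "spin": 0}
    - {"hand": 0, "dp": [0, 0, -1], "spin": 0}

```text
time: 10.35
ee_pos: [0.5721, -0.0678, 0.5933]
eef_rot: [-0.014, 0.999, 0.008, 0.033]
ft_force: [-0.7, 0.1, -0.2]
width: 0.0019
grip_force: 0.0
```

Call:
carry_out:
  deltas:
    - {"hand": 0, "dp": [0, 0, -1], "spin": 0}
    - {"hand": 0, "dp": [0, 0, -1], "spin": 0}
    - {"hand": 0, "dp": [0, 0, -1], "spin": 0}

```text
time: 10.65
ee_pos: [0.5428, -0.0659, 0.6271]
eef_rot: [-0.013, 0.998, 0.005, 0.061]
ft_force: [0.8, -0.2, 0.2]
width: 0.0006
grip_force: 0.0
```

Run:
```python
from h import *
s=read_state();print(s["time"],s["ee_pos"],s["joint_positions"].round(2)); x=Ro.from_quat(s["eef_rot"]).as_matrix(); print(x.round(3).tolist())
```

```text
10.65 [ 0.54280359 -0.06593302  0.62710282] [-0.21  0.23  0.4   0.75 -0.14  2.06  1.7 ]
[[-0.992, -0.026, 0.121], [-0.025, 1.0, 0.011], [-0.121, 0.008, -0.993]]
```

Call:
carry_out:
  deltas:
    - {"hand": 0, "dp": [0, 0, -1], "spin": 0}
    - {"hand": 0, "dp": [0, 0, -1], "spin": 0}
    - {"hand": 0, "dp": [0, 0, -1], "spin": 0}

```text
time: 10.95
ee_pos: [0.5137, -0.0635, 0.6586]
eef_rot: [-0.013, 0.996, 0.002, 0.089]
ft_force: [-0.1, 0.7, 0.0]
width: 0.0006
grip_force: 0.0
```

Call:
carry_out:
  deltas:
    - {"hand": 0, "dp": [0, 0, -1], "spin": 0}
    - {"hand": 0, "dp": [0, 0, -1], "spin": 0}
    - {"hand": 0, "dp": [0, 0, -1], "spin": 0}

```text
time: 11.25
ee_pos: [0.4847, -0.0617, 0.6879]
eef_rot: [-0.012, 0.993, -0.001, 0.117]
ft_force: [-0.2, -0.9, 0.4]
width: 0.0002
grip_force: 0.0
```

Call:
carry_out:
  deltas:
    - {"hand": 0, "dp": [0, 0, -1], "spin": 0}
    - {"hand": 0, "dp": [0, 0, -1], "spin": 0}
    - {"hand": 0, "dp": [0, 0, -1], "spin": 0}

```text
time: 11.55
ee_pos: [0.4612, -0.0589, 0.7138]
eef_rot: [-0.014, 0.989, -0.002, 0.145]
ft_force: [0.6, -0.5, -0.4]
width: 0.0002
grip_force: 0.0
```

Run:
```python
from h import *
s=read_state();print(s["time"],s["ee_pos"],s["joint_positions"].round(2)); x=Ro.from_quat(s["eef_rot"]).as_matrix(); print(x.round(3).tolist())
# refine rack edge line from top0
im=np.load("pics/top0.npy");C=cam("top")
print("tray/tab now:")
b=camera("top");np.save("pics/top5.npy",b)
cv2.imwrite("pics/t5.png",cv2.resize(b[80:240,200:340,::-1],(700,600) if 0 else (525,600),interpolation=cv2.INTER_CUBIC))
```

```text
11.55 [ 0.46124163 -0.0588568   0.71381577] [-0.48  0.01  0.54  0.79 -0.02  2.06  1.64]
[[-0.957, -0.028, 0.287], [-0.029, 1.0, -0.0], [-0.287, -0.009, -0.958]]
tray/tab now:
```

View pics/t5.png

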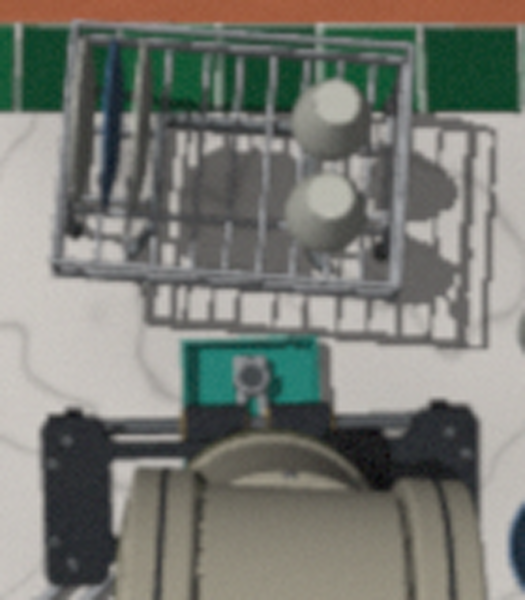

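The press head is at (252,375) of the crop, centred in the tray. The rack's front edge runs from (53,272) to (400,293), and the front leg feet are at (75,228) and (380,250). From those I compute the rack frame.

Run:
```python
from h import *
C=cam("top"); f=lambda p:(200+p[0]/3.75,80+p[1]/3.75)
for n,z,P in(("edge125",.125,[(53,272),(400,293)]),("edge160",.16,[(53,272),(400,293)]),("feet",.005,[(75,228),(380,250)]),("rear160",.16,[(75,25),(412,48)]),("runnerback?",.02,[(165,120),(295,128)])):
    q=ray(C,[f(p) for p in P],z); d=q[0]-q[1]; m=q.mean(0); yaw=np.arctan2(-d[0],d[1])
    print(n,q.round(3).tolist(),"w",np.hypot(*d[:2]).round(3),"mid",m.round(3),"yaw",np.degrees(yaw).round(2),"orig", (m[:2]+.109*np.array([np.cos(yaw),np.sin(yaw)])).round(3))
b=np.load("pics/top5.npy"); m=mask(b,(80,100,60),(95,255,200)); m[:168]=0;m[188:]=0;m[:,:245]=0;m[:,290:]=0
p=cv2.findNonZero(m)[:,0]; t=[(c,p[p[:,0]==c,1].min()) for c in (252,260,268,276,282)]; print(ray(C,[(a,b-.5) for a,b in t],.024).round(4).tolist())
print(delta([.39,-.09,.3]))
```

```text
edge125 [[0.708, 0.096, 0.125], [0.69, -0.212, 0.125]] w 0.308 mid [ 0.699 -0.058  0.125] yaw -3.28 orig [ 0.808 -0.064]
edge160 [[0.699, 0.093, 0.16], [0.681, -0.207, 0.16]] w 0.301 mid [ 0.69  -0.057  0.16 ] yaw -3.28 orig [ 0.799 -0.064]
feet [[0.782, 0.086, 0.005], [0.762, -0.209, 0.005]] w 0.296 mid [ 0.772 -0.061  0.005] yaw -4.0 orig [ 0.881 -0.069]
rear160 [[0.925, 0.078, 0.16], [0.904, -0.221, 0.16]] w 0.3 mid [ 0.914 -0.072  0.16 ] yaw -3.95 orig [ 1.023 -0.079]
runnerback? [[0.887, -0.0, 0.02], [0.879, -0.127, 0.02]] w 0.126 mid [ 0.883 -0.063  0.02 ] yaw -3.47 orig [ 0.992 -0.07 ]
[[0.6686, -0.0308, 0.024], [0.6687, -0.0591, 0.024], [0.6689, -0.0875, 0.024], [0.6727, -0.1159, 0.024], [0.6728, -0.1371, 0.024]]
[ 0.7495 -0.0998  1.5043]
```

Two more tilt steps give the body more clearance under the deck edge. Then I'll come down in front of the tab.

Call:
carry_out:
  deltas:
    - {"hand": 0, "dp": [0, 0, -1], "spin": 0}
    - {"hand": 0, "dp": [0, 0, -1], "spin": 0}
    - {"hand": 0, "dp": [0, 0, -1], "spin": 0}

```text
time: 11.9
ee_pos: [0.4456, -0.0624, 0.7296]
eef_rot: [-0.012, 0.987, -0.003, 0.163]
ft_force: [0.7, -0.8, 0.2]
width: 0.0004
grip_force: 0.0
```

Call:
carry_out:
  deltas:
    - {"hand": 0, "dp": [0, 0, -1], "spin": 0}
    - {"hand": 0, "dp": [0, 0, -1], "spin": 0}
    - {"hand": 0, "dp": [0, 0, -1], "spin": 0}

```text
time: 12.2
ee_pos: [0.426, -0.0643, 0.747]
eef_rot: [-0.011, 0.983, -0.003, 0.182]
ft_force: [-1.6, -1.0, -0.1]
width: 0.0003
grip_force: 0.0
```

Run:
```python
from h import *
s=read_state();print(s["time"],s["ee_pos"],s["joint_positions"].round(2)); x=Ro.from_quat(s["eef_rot"]).as_matrix(); print(x.round(3).tolist())
print(delta([.46,-.088,.25]),delta([.46,-.088,.1]))
```

```text
12.2 [ 0.4259995  -0.06434029  0.74699301] [ 0.46 -0.02 -0.37  0.74 -0.04  2.06  1.65]
[[-0.934, -0.021, 0.357], [-0.024, 1.0, -0.003], [-0.357, -0.011, -0.934]]
[ 0.5855 -0.076   1.9055] [ 0.7998 -0.0695  2.4659]
```

Call:
carry_out:
  deltas:
    - {"hand": 50, "dp": [0.05, 0, 0.18], "spin": 0}
    - {"hand": 50, "dp": [0.11, -0.01, 0.36], "spin": 0}
    - {"hand": 50, "dp": [0.17, -0.02, 0.54], "spin": 0}
    - {"hand": 50, "dp": [0.22, -0.02, 0.7], "spin": 0}
    - {"hand": 50, "dp": [0.27, -0.02, 0.8], "spin": 0}
    - {"hand": 50, "dp": [0.27, -0.02, 0.8], "spin": 0}

```text
time: 12.8
ee_pos: [0.4334, -0.0718, 0.5323]
eef_rot: [-0.011, 0.984, -0.002, 0.179]
ft_force: [-0.4, 0.4, 0.4]
width: 0.0405
grip_force: 0.0
```

Call:
carry_out:
  deltas:
    - {"hand": 50, "dp": [0.05, 0, 0.18], "spin": 0}
    - {"hand": 50, "dp": [0.11, -0.01, 0.36], "spin": 0}
    - {"hand": 50, "dp": [0.17, -0.02, 0.54], "spin": 0}
    - {"hand": 50, "dp": [0.22, -0.02, 0.7], "spin": 0}
    - {"hand": 50, "dp": [0.27, -0.02, 0.8], "spin": 0}
    - {"hand": 50, "dp": [0.27, -0.02, 0.8], "spin": 0}

```text
time: 13.4
ee_pos: [0.4427, -0.0781, 0.3236]
eef_rot: [-0.011, 0.984, -0.002, 0.18]
ft_force: [-0.3, 0.0, 0.1]
width: 0.0499
grip_force: 0.0
```

Run:
```python
from h import *
s=read_state();print(s["time"],s["ee_pos"],s["joint_positions"].round(2)); x=Ro.from_quat(s["eef_rot"]).as_matrix(); print(x.round(3).tolist())
print(delta([.491,-.0864,.0165]))
```

```text
13.4 [ 0.44268329 -0.07812917  0.32363461] [ 0.51 -0.37 -0.3   1.98 -0.2   1.17  1.85]
[[-0.935, -0.022, 0.354], [-0.023, 1.0, -0.001], [-0.354, -0.009, -0.935]]
[ 0.2555 -0.0265  1.2173]
```

Call:
carry_out:
  deltas:
    - {"hand": 50, "dp": [0.05, 0, 0.18], "spin": 0}
    - {"hand": 50, "dp": [0.11, -0.01, 0.36], "spin": 0}
    - {"hand": 50, "dp": [0.17, -0.02, 0.54], "spin": 0}
    - {"hand": 50, "dp": [0.22, -0.025, 0.7], "spin": 0}
    - {"hand": 50, "dp": [0.255, -0.026, 0.82], "spin": 0}
    - {"hand": 50, "dp": [0.255, -0.026, 0.82], "spin": 0}
    - {"hand": 50, "dp": [0.255, -0.026, 0.82], "spin": 0}

```text
time: 14.1
ee_pos: [0.4598, -0.0869, 0.1142]
eef_rot: [-0.012, 0.983, -0.003, 0.183]
ft_force: [0.4, -0.8, 0.0]
width: 0.05
grip_force: 0.0
```

Run:
```python
from h import *
s=read_state();print(s["time"],s["ee_pos"],s["joint_positions"].round(2)); x=Ro.from_quat(s["eef_rot"]).as_matrix(); print(x.round(3).tolist())
print(delta([.491,-.0864,.0165])); shot("w6")
```

```text
14.1 [ 0.45979189 -0.08687519  0.11423375] [ 0.51 -0.16 -0.36  2.28 -0.17  0.65  1.85]
[[-0.933, -0.022, 0.36], [-0.024, 1.0, -0.002], [-0.36, -0.011, -0.933]]
[0.0243 0.0034 0.4096]
```

View pics/w6.png

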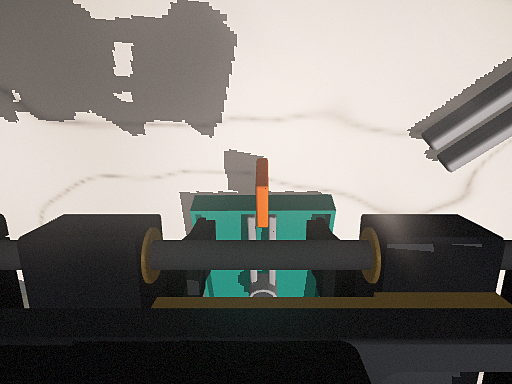

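The tab is centred between the fingers, its tip at (262,158), and the press lies in the tray behind it. I'll lower and grip the tab.

Call:
carry_out:
  deltas:
    - {"hand": 50, "dp": [0.01, 0.003, 0.15], "spin": 0}
    - {"hand": 50, "dp": [0.02, 0.003, 0.3], "spin": 0}
    - {"hand": 50, "dp": [0.024, 0.003, 0.37], "spin": 0}
    - {"hand": 50, "dp": [0.024, 0.003, 0.405], "spin": 0}
    - {"hand": 50, "dp": [0.024, 0.003, 0.405], "spin": 0}
    - {"hand": 0, "dp": [0.024, 0.003, 0.405], "spin": 0}
    - {"hand": 0, "dp": [0.024, 0.003, 0.405], "spin": 0}
    - {"hand": 0, "dp": [0.024, 0.003, 0.405], "spin": 0}
    - {"hand": 0, "dp": [0.024, 0.003, 0.405], "spin": 0}
    - {"hand": 0, "dp": [0.024, 0.003, 0.405], "spin": 0}
    - {"hand": 0, "dp": [0.024, 0.003, 0.405], "spin": 0}
  force: 15

```text
time: 15.25
ee_pos: [0.4886, -0.0865, 0.0152]
eef_rot: [-0.012, 0.983, -0.004, 0.182]
ft_force: [-0.6, -0.8, 1.9]
width: 0.01
grip_force: 13.3
```

Run:
```python
from h import *
s=read_state();im,C=shot("w7"); print(s["time"],s["ee_pos"],s["joint_positions"].round(2),s["ft_force"]); x=Ro.from_quat(s["eef_rot"]).as_matrix(); print(x.round(3).tolist())
o=mask(im,(5,150,100),(20,255,255));u=cv2.boundingRect(cv2.findNonZero(o));print(u,ray(C,[(u[0]+u[2]/2,u[1])],.046))
yaw=-.063;e=np.array([np.cos(yaw),np.sin(yaw)]);n=np.array([-e[1],e[0]]);O=np.array([.805,-.066])
# tray target poses: x in rack frame -> tcp (tab offset from tray: keep current)
t0=np.array([.593,-.083]);y0=np.radians(1.7);R=lambda a:np.array([[np.cos(a),-np.sin(a)],[np.sin(a),np.cos(a)]])
off=R(-y0)@(s["ee_pos"][:2]-t0);print("off",off)
for xr in(-.16,-.12,-.06,-.04): print(xr,(O+e*xr+R(yaw)@off).round(4),delta([*(O+e*xr+R(yaw)@off),s["ee_pos"][2]+.001]))
```

```text
15.25 [ 0.48856573 -0.08645024  0.01522794] [ 0.49  0.11 -0.38  2.3   0.01  0.38  1.7 ] [-0.62099099 -0.77666704  1.93126522]
[[-0.933, -0.022, 0.359], [-0.024, 1.0, -0.003], [-0.359, -0.011, -0.933]]
(222, 200, 78, 97) [[ 0.44242997 -0.08793873  0.046     ]]
off [-0.10449066 -0.00035055]
-0.16 [ 0.541  -0.0497] [-0.2007  0.1426  0.0711]
-0.12 [ 0.5809 -0.0522] [-0.3494  0.129   0.1285]
-0.06 [ 0.6408 -0.056 ] [-0.5726  0.1087  0.2144]
-0.04 [ 0.6608 -0.0573] [-0.647   0.102   0.2431]
```

Call:
carry_out:
  deltas:
    - {"hand": 0, "dp": [-0.03, 0.02, 0.011], "spin": 0.006}
    - {"hand": 0, "dp": [-0.06, 0.05, 0.021], "spin": 0.012}
    - {"hand": 0, "dp": [-0.09, 0.08, 0.032], "spin": 0.018}
    - {"hand": 0, "dp": [-0.12, 0.11, 0.042], "spin": 0.024}
    - {"hand": 0, "dp": [-0.15, 0.13, 0.053], "spin": 0.03}
    - {"hand": 0, "dp": [-0.18, 0.14, 0.064], "spin": 0.03}
    - {"hand": 0, "dp": [-0.2, 0.142, 0.071], "spin": 0.03}
    - {"hand": 0, "dp": [-0.2, 0.142, 0.071], "spin": 0.03}
    - {"hand": 0, "dp": [-0.2, 0.142, 0.071], "spin": 0.03}

```text
time: 16.2
ee_pos: [0.5409, -0.0502, 0.0161]
eef_rot: [0.035, 0.983, 0.005, 0.182]
ft_force: [1.1, -1.7, -2.7]
width: 0.0099
grip_force: 15.0
```

Run:
```python
from h import *
s=read_state(); print(s["time"],s["ee_pos"],s["joint_positions"].round(2),s["ft_force"],s["width"]); x=Ro.from_quat(s["eef_rot"]).as_matrix(); print(x.round(3).tolist())
a=camera("top");b=camera("scene");np.save("pics/s8.npy",b)
v=np.zeros((450,800,3),np.uint8);v[:400,:400]=cv2.resize(a[110:230,205:325,::-1],(400,400));v[:400,400:]=cv2.resize(b[150:250,140:290,::-1],(400,400)) if 0 else cv2.resize(b[150:270,160:280,::-1],(400,400));cv2.imwrite("pics/c8.png",v)
yaw=-.063;e=np.array([np.cos(yaw),np.sin(yaw)]);O=np.array([.805,-.066]);off=np.array([-.1045,0])
R=np.array([e,[-e[1],e[0]]]).T
for xr in(-.12,-.06,-.04): print(xr,delta([*(O+e*xr+R@off),.0165]))
```

```text
16.2 [ 0.54094022 -0.05017347  0.01607099] [ 0.34  0.19 -0.35  2.19  0.17  0.4   1.37] [ 1.14157487 -1.675071   -2.72824451] 0.009921444514521796
[[-0.931, 0.066, 0.359], [0.07, 0.998, -0.003], [-0.358, 0.022, -0.933]]
-0.12 [-0.1506  0.0039  0.0563]
-0.06 [-0.3746  0.0048  0.1423]
-0.04 [-0.4493  0.005   0.1709]
```

View pics/c8.png

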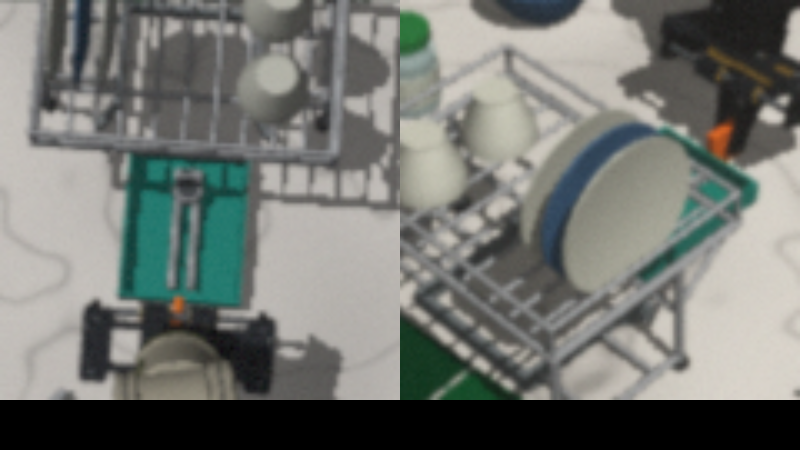

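Tray now sits square to the rack with the press in it. The tab is at (178,305) in the left crop, and the tray's mid-line at u≈188 matches the rack edge's middle at about 185. Sliding it in now.

Call:
carry_out:
  deltas:
    - {"hand": 0, "dp": [-0.04, 0.001, 0.015], "spin": 0}
    - {"hand": 0, "dp": [-0.08, 0.002, 0.03], "spin": 0}
    - {"hand": 0, "dp": [-0.12, 0.003, 0.045], "spin": 0}
    - {"hand": 0, "dp": [-0.16, 0.004, 0.06], "spin": 0}
    - {"hand": 0, "dp": [-0.2, 0.005, 0.076], "spin": 0}
    - {"hand": 0, "dp": [-0.24, 0.005, 0.091], "spin": 0}
    - {"hand": 0, "dp": [-0.28, 0.005, 0.106], "spin": 0}
    - {"hand": 0, "dp": [-0.32, 0.005, 0.121], "spin": 0}
    - {"hand": 0, "dp": [-0.375, 0.005, 0.142], "spin": 0}
    - {"hand": 0, "dp": [-0.375, 0.005, 0.142], "spin": 0}

```text
time: 17.3
ee_pos: [0.6433, -0.0554, 0.0171]
eef_rot: [0.035, 0.982, 0.005, 0.183]
ft_force: [1.2, -0.8, -3.0]
width: 0.01
grip_force: 15.0
```

Run:
```python
from h import *
s=read_state(); print(s["time"],s["ee_pos"],s["joint_positions"].round(2),s["ft_force"],s["width"],s["torque"]); x=Ro.from_quat(s["eef_rot"]).as_matrix(); print(x.round(3).tolist())
yaw=-.063;e=np.array([np.cos(yaw),np.sin(yaw)]);O=np.array([.805,-.066]);off=np.array([-.1045,0])
R=np.array([e,[-e[1],e[0]]]).T
for xr in(-.03,): print(xr,delta([*(O+e*xr+R@off),.0165]))
```

```text
17.3 [ 0.64325722 -0.05535935  0.01713269] [ 0.28  0.38 -0.3   1.94  0.23  0.47  1.33] [ 1.22761707 -0.84069412 -3.00126609] 0.010042135199060644 [-0.23065319  0.4970803  -0.07185123]
[[-0.93, 0.066, 0.361], [0.07, 0.998, -0.003], [-0.36, 0.023, -0.933]]
-0.03 [-0.1021 -0.0014  0.0421]
```

Call:
carry_out:
  deltas:
    - {"hand": 0, "dp": [-0.03, 0, 0.012], "spin": 0}
    - {"hand": 0, "dp": [-0.06, 0, 0.025], "spin": 0}
    - {"hand": 0, "dp": [-0.1, 0, 0.041], "spin": 0}
    - {"hand": 0, "dp": [-0.1, 0, 0.041], "spin": 0}
    - {"hand": 0, "dp": [-0.1, 0, 0.041], "spin": 0}

```text
time: 17.8
ee_pos: [0.6688, -0.0574, 0.0163]
eef_rot: [0.035, 0.982, 0.005, 0.183]
ft_force: [2.0, -0.4, -2.0]
width: 0.01
grip_force: 15.0
```

Call:
carry_out:
  deltas:
    - {"hand": 30, "dp": [0, 0, 0], "spin": 0}
    - {"hand": 30, "dp": [0, 0, 0], "spin": 0}
    - {"hand": 30, "dp": [0, 0, 0], "spin": 0}
    - {"hand": 30, "dp": [0.08, 0, -0.03], "spin": 0}
    - {"hand": 30, "dp": [0.16, 0, -0.06], "spin": 0}
    - {"hand": 30, "dp": [0.22, 0, -0.1], "spin": 0}
    - {"hand": 0, "dp": [0.22, 0, -0.11], "spin": 0}
    - {"hand": 0, "dp": [0.22, 0, -0.11], "spin": 0}
    - {"hand": 0, "dp": [0.22, 0, -0.11], "spin": 0}
    - {"hand": 0, "dp": [0.22, 0, -0.11], "spin": 0}

```text
time: 18.8
ee_pos: [0.6075, -0.053, 0.0219]
eef_rot: [0.035, 0.983, 0.005, 0.183]
ft_force: [0.4, 0.1, 0.3]
width: 0.0057
grip_force: 0.0
```

Run:
```python
from h import *
s=read_state(); print(s["time"],s["ee_pos"],s["ft_force"],s["width"]); x=Ro.from_quat(s["eef_rot"]).as_matrix(); print(x.round(3).tolist())
im,C=shot("w9");a=camera("top");o=mask(im,(5,150,100),(20,255,255));p=cv2.findNonZero(o)
if p is not None: u=cv2.boundingRect(p);print("tab",u,ray(C,[(u[0]+u[2]/2,u[1])],.046))
o=mask(a,(5,180,120),(18,255,255));o[:150]=0;o[230:]=0;o[:,:240]=0;o[:,300:]=0;p=cv2.findNonZero(o)
if p is not None: u=cv2.boundingRect(p);print("toptab",u,ray(cam("top"),[(u[0]+u[2]/2,u[1]),(u[0]+u[2]/2,u[1]+u[3])],.046))
v=np.zeros((420,800,3),np.uint8);v[:300,:400]=cv2.resize(im[:,:,::-1],(400,300));v[:400,400:]=cv2.resize(a[110:230,205:325,::-1],(400,400));cv2.imwrite("pics/c9.png",v)
yaw=-.063;e=np.array([np.cos(yaw),np.sin(yaw)]);O=np.array([.805,-.066])
for xr in(-.16,-.14,-.13): print(xr,delta([*(O+e*xr),.024]))
```

```text
18.8 [ 0.60749625 -0.05302729  0.02191053] [0.44603695 0.11421354 0.27576736] 0.005698966779123785
[[-0.931, 0.066, 0.359], [0.07, 0.998, -0.003], [-0.358, 0.023, -0.933]]
tab (230, 242, 62, 55) [[ 0.5904944  -0.05314688  0.046     ]]
toptab (259, 164, 3, 11) [[ 0.68731717 -0.06042997  0.046     ]
 [ 0.64802078 -0.06052146  0.046     ]]
-0.16 [-0.1461 -0.0015  0.0462]
-0.14 [-0.2208 -0.0012  0.0749]
-0.13 [-0.2582 -0.0011  0.0892]
```

View pics/c9.png

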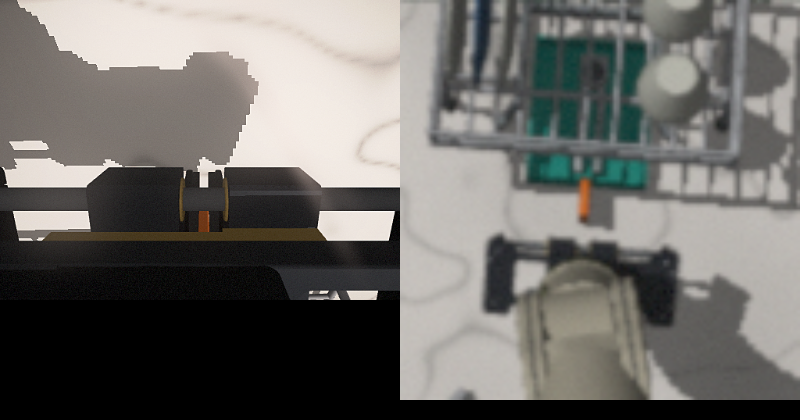

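The tray is partly in, with the tab tip free at x≈0.648 and the closed fingers in front of it. Now I'll push on the tab's end.

Call:
carry_out:
  deltas:
    - {"hand": 0, "dp": [-0.05, 0, 0.016], "spin": 0}
    - {"hand": 0, "dp": [-0.09, 0, 0.028], "spin": 0}
    - {"hand": 0, "dp": [-0.12, 0, 0.038], "spin": 0}
    - {"hand": 0, "dp": [-0.15, 0, 0.048], "spin": 0}
    - {"hand": 0, "dp": [-0.18, 0, 0.06], "spin": 0}
    - {"hand": 0, "dp": [-0.2, 0, 0.067], "spin": 0}
    - {"hand": 0, "dp": [-0.22, 0, 0.075], "spin": 0}
    - {"hand": 0, "dp": [-0.22, 0, 0.075], "spin": 0}

```text
time: 19.7
ee_pos: [0.6652, -0.0569, 0.0239]
eef_rot: [0.035, 0.983, 0.005, 0.182]
ft_force: [0.1, -0.1, -0.5]
width: 0.0004
grip_force: 0.5
```

Call:
carry_out:
  deltas:
    - {"hand": 0, "dp": [-0.013, 0, 0.005], "spin": 0}
    - {"hand": 0, "dp": [-0.026, 0, 0.01], "spin": 0}
    - {"hand": 0, "dp": [-0.026, 0, 0.01], "spin": 0}

```text
time: 20.0
ee_pos: [0.6719, -0.0575, 0.0239]
eef_rot: [0.035, 0.983, 0.005, 0.182]
ft_force: [-1.7, 0.6, -0.7]
width: 0.0007
grip_force: 0.8
```

Run:
```python
from h import *
s=read_state(); print(s["time"],s["ee_pos"],s["ft_force"],s["width"])
a=camera("top")
o=mask(a,(5,180,120),(18,255,255));o[:150]=0;o[230:]=0;o[:,:240]=0;o[:,300:]=0;p=cv2.findNonZero(o)
if p is not None: u=cv2.boundingRect(p);print("toptab",u,ray(cam("top"),[(u[0]+u[2]/2,u[1]+u[3])],.046))
```

```text
20.0 [ 0.67191855 -0.05746178  0.02394138] [-1.68316217  0.58338585 -0.71077651] 0.0007159538355501576
toptab (260, 158, 2, 4) [[ 0.69450717 -0.06216569  0.046     ]]
```

Call:
carry_out:
  deltas:
    - {"hand": 0, "dp": [-0.011, 0, 0.0042], "spin": 0}
    - {"hand": 0, "dp": [-0.011, 0, 0.0042], "spin": 0}

```text
time: 20.25
ee_pos: [0.6744, -0.0576, 0.0238]
eef_rot: [0.035, 0.983, 0.005, 0.182]
ft_force: [-4.3, 0.0, 0.5]
width: 0.0003
grip_force: 2.3
```

Call:
carry_out:
  deltas:
    - {"hand": 0, "dp": [-0.011, 0, 0.0042], "spin": 0}
    - {"hand": 0, "dp": [-0.011, 0, 0.0042], "spin": 0}

```text
time: 20.45
ee_pos: [0.6752, -0.0577, 0.0232]
eef_rot: [0.035, 0.983, 0.005, 0.18]
ft_force: [-20.4, 1.1, 14.3]
width: 0.0003
grip_force: 11.0
```

Force rose to about 20 N with the fingertip at the computed home position. Backing off to look.

Call:
carry_out:
  deltas:
    - {"hand": 0, "dp": [0.08, 0, -0.03], "spin": 0}
    - {"hand": 0, "dp": [0.2, 0, -0.075], "spin": 0}
    - {"hand": 0, "dp": [0.4, 0, -0.15], "spin": 0}
    - {"hand": 0, "dp": [0.6, 0, -0.23], "spin": 0}
    - {"hand": 0, "dp": [0.6, 0, -0.23], "spin": 0}
    - {"hand": 0, "dp": [0.6, 0, -0.23], "spin": 0}

```text
time: 21.05
ee_pos: [0.5169, -0.0475, 0.0247]
eef_rot: [0.035, 0.982, 0.005, 0.183]
ft_force: [1.2, 0.4, 0.1]
width: 0.0006
grip_force: 0.0
```

Run:
```python
from h import *
s=read_state(); print(s["time"],s["ee_pos"],s["ft_force"])
a=camera("top");b=camera("scene");C=cam("top")
g=mask(a,(80,80,40),(98,255,255)); g[:100]=0;g[200:]=0;g[:,:235]=0;g[:,290:]=0
o=mask(a,(5,120,80),(20,255,255));o[:150]=0;o[200:]=0;o[:,:240]=0;o[:,300:]=0
u=cv2.boundingRect(cv2.findNonZero(o));print("tab",u,ray(C,[(u[0]+u[2]/2,u[1]+u[3]-.5)],.046).round(4))
u=cv2.boundingRect(cv2.findNonZero(g));print("green",u,ray(C,[(u[0],u[1]),(u[0]+u[2],u[1]),(u[0]+u[2]/2,u[1]+u[3])],.024).round(4).tolist())
v=np.zeros((400,800,3),np.uint8);v[:,:400]=cv2.resize(a[90:190,220:320,::-1],(400,400));v[:,400:]=cv2.resize(b[150:270,160:280,::-1],(400,400));cv2.imwrite("pics/c10.png",v)
```

```text
21.05 [ 0.51694482 -0.04748666  0.024715  ] [1.2074528  0.444199   0.09777415]
tab (259, 157, 4, 10) [[ 0.6784 -0.0622  0.046 ]]
green (243, 109, 36, 44) [[0.8968, 0.0032, 0.024], [0.8973, -0.1276, 0.024], [0.7326, -0.0626, 0.024]]
```

View pics/c10.png

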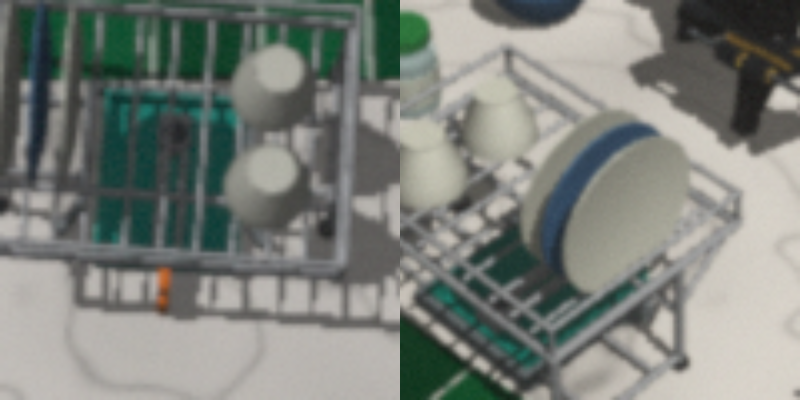

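Both views show the tray under the rack with its rear edge apparently against the stop, the press inside, and the tab below the front edge at (163,290). I'll check the remaining gap numerically.

Run:
```python
from h import *
a=np.mean([camera("top").astype(float) for _ in range(3)],0);t=np.load("pics/top5.npy");C=cam("top")
for c in (250,255,261,269):
  print(c,[tuple(a[v,c].astype(int)) for v in range(108,118)]); print("  before",[tuple(t[v,c].astype(int)) for v in range(108,118)])
print(ray(C,[(257,v) for v in range(108,118)],.022)[:,0].round(4))
b=np.mean([camera("scene").astype(float) for _ in range(3)],0).astype(np.uint8)
cv2.imwrite("pics/s11.png",cv2.resize(b[205:270,155:230,::-1],(690,598),interpolation=cv2.INTER_CUBIC))
```

```text
250 [(np.int64(17), np.int64(45), np.int64(29)), (np.int64(34), np.int64(55), np.int64(43)), (np.int64(67), np.int64(72), np.int64(70)), (np.int64(67), np.int64(75), np.int64(75)), (np.int64(54), np.int64(95), np.int64(90)), (np.int64(31), np.int64(81), np.int64(75)), (np.int64(20), np.int64(56), np.int64(50)), (np.int64(16), np.int64(59), np.int64(55)), (np.int64(26), np.int64(90), np.int64(82)), (np.int64(27), np.int64(98), np.int64(89))]
  before [(np.int64(24), np.int64(50), np.int64(36)), (np.int64(34), np.int64(55), np.int64(44)), (np.int64(68), np.int64(74), np.int64(69)), (np.int64(70), np.int64(73), np.int64(75)), (np.int64(66), np.int64(70), np.int64(70)), (np.int64(55), np.int64(56), np.int64(59)), (np.int64(76), np.int64(77), np.int64(75)), (np.int64(100), np.int64(97), np.int64(97)), (np.int64(112), np.int64(110), np.int64(109)), (np.int64(113), np.int64(113), np.int64(109))]
255 [(np.int64(42), np.int64(55), np.int64(48)), (np.int64(55), np.int64(64), np.int64(58)), (np.int64(112), np.int64(113), np.int64(111)), (np.int64(108), np.int64(110), np.int64(111)), (np.int64(8
[... 1928 characters left out ...]
), np.int64(98), np.int64(93)), (np.int64(24), np.int64(69), np.int64(64)), (np.int64(27), np.int64(63), np.int64(59)), (np.int64(36), np.int64(103), np.int64(94))]
  before [(np.int64(17), np.int64(50), np.int64(32)), (np.int64(39), np.int64(52), np.int64(45)), (np.int64(93), np.int64(94), np.int64(90)), (np.int64(143), np.int64(142), np.int64(140)), (np.int64(128), np.int64(132), np.int64(129)), (np.int64(97), np.int64(100), np.int64(102)), (np.int64(67), np.int64(72), np.int64(72)), (np.int64(74), np.int64(74), np.int64(73)), (np.int64(149), np.int64(146), np.int64(142)), (np.int64(170), np.int64(168), np.int64(161))]
[0.9016 0.8977 0.8939 0.8901 0.8863 0.8825 0.8787 0.8749 0.8712 0.8674]
```

View pics/s11.png

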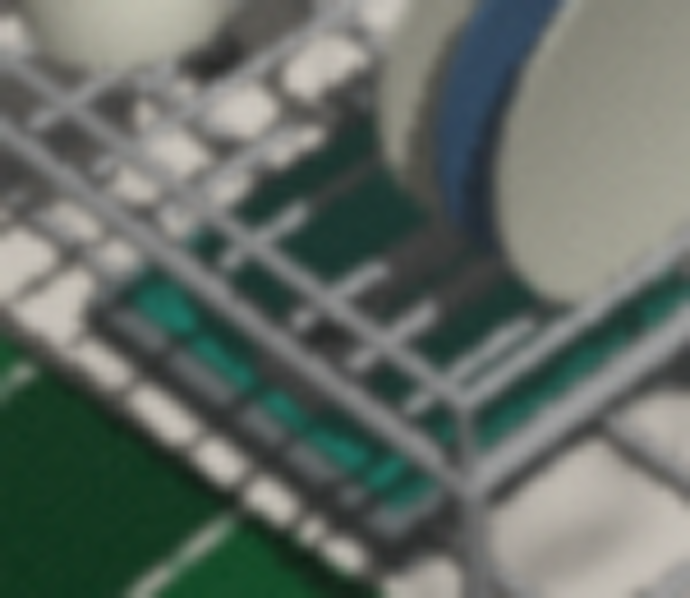

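The tray's rear rim lies directly against the grey stop, from (140,290) to (420,500), with no counter showing between them. The robot is clear, so I'm handing in.

```bash
python3 -c "
from bench import *
print(close_job())"
```

```text
the job is handed in; nothing more can be done
None
```

The garlic press lies in the drip tray and the tray is pushed in against the back stop; I backed the robot clear and handed the job in at about 21 s of the 59 s allowed, but no verdict came back.

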